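# Lay the beading tools in the tool tray, points all one way

## Task

Lay the seam ripper and the tambour hook flat in the two empty lanes of the wooden tool tray, one to a lane, straight along the lane, clear of the dividers and wholly inside the tray, with their points the same way as the awl that already lies there. Set each one down rather than dropping it, and leave the awl and everything else on the table where it is.

Things in the scene. Friction and masses are not known exactly. Their poses are not given: they have to be found in the camera images.
- tray: Fixed wooden tool tray, 180 x 180 mm, turned any way; floor 5 mm thick, lined with grey felt. Three lanes along its x, 58 mm apart, each 52 mm wide, 166 mm long inside. End walls 16 mm above the table. Ribs between lanes and side rims, 14.5 mm above the table, only near both ends; the middle 94 mm of its length is open from side to side for fingers. Origin: centre of its underside.
- lane0 (a point): Centre of the floor of the outer lane at tray +y, where the awl lies at the start; its x axis runs along the lane.
- lane1 (a point): Centre of the floor of the middle lane, empty at the start; its x axis runs along the lane.
- lane2 (a point): Centre of the floor of the outer lane at tray -y, empty at the start; its x axis runs along the lane.
- awl: Wooden-handled awl, 134 mm long, lying flat. Its thick handle is at +y, the thin steel shaft and point at -y (y runs along the tool); handle 15 mm wide and high, from y = -17 to 68 mm, square. Origin: middle of its length, on its underside. It lies in one outer lane of the tray at the start, shows which way round the tools lie, and stays there.
- awl_tip (a point): The point of the awl (thin steel end), at y = -67 mm.
- awl_butt (a point): The handle end of the awl, at y = +67 mm.
- awl_handle (a point): Middle of the handle of the awl, y = +25 mm, at half its height: the place to grip (fingers closing along the tool's x), near its centre of mass.
- tambour_hook: Tambour hook (beading hook), slim handle, 140 mm long, lying flat. Its thick handle is at +y, the thin steel shaft and point at -y (y runs along the tool); handle 10 mm wide and high, from y = -34 to 70 mm, square. Origin: middle of its length, on its underside. On the table at the start, any way round.
- tambour_hook_tip (a point): The point of the tambour hook (thin steel end), at y = -70 mm.
- tambour_hook_butt (a point): The handle end of the tambour hook, at y = +70 mm.
- tambour_hook_handle (a point): Middle of the handle of the tambour hook, y = +18 mm, at half its height: the place to grip (fingers closing along the tool's x), near its centre of mass.
- seam_ripper: Seam ripper, slim handle, 115 mm long, lying flat. Its thick handle is at +y, the thin steel shaft and point at -y (y runs along the tool); handle 11 mm wide and high, from y = -17 to 57 mm, square. Origin: middle of its length, on its underside. On the table at the start, any way round.
- seam_ripper_tip (a point): The point of the seam ripper (thin steel end), at y = -57.5 mm.
- seam_ripper_butt (a point): The handle end of the seam ripper, at y = +57.5 mm.
- seam_ripper_handle (a point): Middle of the handle of the seam ripper, y = +20 mm, at half its height: the place to grip (fingers closing along the tool's x), near its centre of mass.
- spool: Thread spool, bystander: upright, 33 mm across, 40 mm tall; origin under its centre.
- needle_case: Turned wooden needle case lying on its side, bystander, 78 mm long, 18 mm thick; origin under its centre.
- tape_roll: Roll of masking tape lying flat, bystander, 98 mm across, 25 mm high; origin under its centre.
- pin_tin: Round pin tin, bystander, 70 mm across, 23 mm high; origin under its centre.
- pencil: Pencil, bystander, 117 mm long, 7 mm thick; origin under its centre.

How it is judged:
At the end, for the whole second after the job is handed in: Ripper and hook at rest, flat, each alone in one of the two empty lanes: point and handle end within 26 mm of its centre line, inside the end walls, at most 16 mm above the floor; within 0.2 rad of the lane, points towards the same end as the awl's. Awl in its lane, moved under 25 mm (angle between the y axis of awl and the x axis of tray, either way round below 0.2 rad and (((y of tambour_hook_tip in the frame of lane1 between -0.026 and 0.026 m and x of tambour_hook_tip in the frame of lane1 between -0.085 and 0.085 m and z of each of tambour_hook_tip, tambour_hook_butt in the frame of lane1 below 0.016 m and y of tambour_hook_butt in the frame of lane1 between -0.026 and 0.026 m and x of tambour_hook_butt in the frame of lane1 between -0.085 and 0.085 m and x of tambour_hook_tip in the frame of lane1 above 0.03 m and angle between the y axis of tambour_hook and the x axis of tray, either way round below 0.2 rad) and (y of seam_ripper_tip in the frame of lane2 between -0.026 and 0.026 m and x of seam_ripper_tip in the frame of lane2 between -0.085 and 0.085 m and z of each of seam_ripper_tip, seam_ripper_butt in the frame of lane2 below 0.016 m and y of seam_ripper_butt in the frame of lane2 between -0.026 and 0.026 m and x of seam_ripper_butt in the frame of lane2 between -0.085 and 0.085 m and x of seam_ripper_tip in the frame of lane2 above 0.03 m and angle between the y axis of seam_ripper and the x axis of tray, either way round below 0.2 rad)) or ((y of tambour_hook_tip in the frame of lane2 between -0.026 and 0.026 m and x of tambour_hook_tip in the frame of lane2 between -0.085 and 0.085 m and z of each of tambour_hook_tip, tambour_hook_butt in the frame of lane2 below 0.016 m and y of tambour_hook_butt in the frame of lane2 between -0.026 and 0.026 m and x of tambour_hook_butt in the frame of lane2 between -0.085 and 0.085 m and x of tambour_hook_tip in the frame of lane2 above 0.03 m and angle between the y axis of tambour_hook and the x axis of tray, either way round below 0.2 rad) and (y of seam_ripper_tip in the frame of lane1 between -0.026 and 0.026 m and x of seam_ripper_tip in the frame of lane1 between -0.085 and 0.085 m and z of each of seam_ripper_tip, seam_ripper_butt in the frame of lane1 below 0.016 m and y of seam_ripper_butt in the frame of lane1 between -0.026 and 0.026 m and x of seam_ripper_butt in the frame of lane1 between -0.085 and 0.085 m and x of seam_ripper_tip in the frame of lane1 above 0.03 m and angle between the y axis of seam_ripper and the x axis of tray, either way round below 0.2 rad))) and distance of awl from where it was at the start of the episode below 0.025 m and linear speed of each of awl, tambour_hook, seam_ripper below 0.02 m/s); the robot touches nothing.
It fails at once if a bystander is shifted by more than 30 mm (distance of any of spool, needle_case, tape_roll, pin_tin, pencil from where it was at the start of the episode above 0.03 m).
It fails at once if the tambour hook is let go in the air, more than 60 mm above the table top (height (world z) of tambour_hook above 0.06 m and contact force between tambour_hook and the fingers below 0.02 N).
It fails at once if the seam ripper is let go in the air, more than 60 mm above the table top (height (world z) of seam_ripper above 0.06 m and contact force between seam_ripper and the fingers below 0.02 N).
It also fails if it takes over 61 s, if anything falls off the work surface, if the arm or the gripper's body presses on something with over 40 N, if the wrist force passes 120 N, or if a joint passes its speed limit or range.

## Robot

A 6-joint arm with a two-finger parallel gripper is mounted at the origin on a cart in front of the work surface, level with it; the furniture and walls round the work are solid. World frame = base frame: x ahead of the robot, y to its left, z up, the work surface at z = 0. Lengths are in m, angles in rad, forces in N, time in s.
With the tool pointing down it reaches from about 0.25 to 0.775 m from the base axis. Payload 4 kg.
Tool frame: the origin (TCP) lies midway between the tips of the shut fingers; the grasp point (between the pads) lies 19 mm behind it; z points along the fingers, y is the line along which they close (so a half turn about z gives the same grasp; the last joint's range is limited). The gripper opens to 94 mm and grips with 3 to 60 N. Pads are 16 mm wide; open, the fingers measure 119 mm over their backs; the gripper's body (75 mm by 177 mm) begins 78 mm behind the grasp point.
Start: joints at [-1.326, 0.087, 1.371, -0, 1.684, -0.103], TCP at [0.187, -0.517, 0.206] pointing down, gripper open.
Joint ranges: [-3.1, 3.1], [-0.76, 2.03], [0.27, 2.55], [-1.08, 4.22], [0.17, 2.65], [-2.57, 2.57]. Speed limits (rad/s): [2.79, 2.79, 3.14, 3.14, 3.14, 3.14].

## Interface

Orientations are given as [roll, pitch, yaw] about the fixed x, y, z axes, in that order (R = Rz(yaw) Ry(pitch) Rx(roll)).
In Python, from bench import robot gives the robot as it stands. The module is installed in compiled form; this text tells all that it offers.
- The arm moves only by the tool arm_command, never from a script. Its argument "targets" is a list of rows, each a list of 4 numbers: the shift along the world's x, y, z as a fraction of full scale, then the turn about the world's z as a fraction of full scale. A call has 1 to 8 rows; each row is the pose to reach, as a shift and turn from the pose commanded when the call began; what a row does not reach only later rows make up. Full scale, the value 1, is 0.5 m for a shift and 120 degrees for a turn. A row lasts 1/12 s, in which the tool goes at most 41.7 mm and 7.16 degrees, less where a joint would pass 70% of its speed; a pose out of reach is approached as far as the arm can. A call with a number of a shift or a turn outside -1 to 1 is refused whole. A call with a gripper value outside its range is refused whole. "claw" is the closure, from 0 (fully open) to 1 (shut), set as the call begins (left out, the last holds). The fingers move at their own pace and stop on an object; the grip force is fixed at half the most. Time passes only in rows, so rows that repeat a pose let the fingers close. It gives the time, the measured TCP pose, the force, the opening and the grip force at its end, in the units of the state.
- robot.get_obs(): the state, without advancing time (a new reading comes with each control period).
- robot.snapshot(name): name is "side" or "top"; returns the picture (384x512x3 uint8, red, green, blue); there is no depth.
- robot.camera_info(name): a dict with "vfov" (degrees; the focal length in pixels is half the picture's height over the tangent of half this angle, whatever the lens; pixels are square), "cx", "cy" (the principal point, pixels), "extrinsics" (4x4, takes a point from camera to world coordinates). Camera axes: x right, y up, looking along -z (the intrinsics and any distortion apply to the point x, -y, -z); pixel columns grow to the right and rows downward; lengths in m; the calibration is good to about 2 mm. A picture is of the moment at which its call begins. camera_info takes no time and is no camera call.
- robot.close_job(): hands the job in; it is judged then, once.
The state is a dict: "time": time; "joint_positions": joint angles; "qvel": joint speeds; "joint_torque": joint torques, N m; "tool_pos": TCP position; "ee_rot": TCP orientation; "wrist_force": force on the tool from outside, world axes, zero at the start; "wrist_torque": the same for the moment, N m; "width": finger opening in m; "finger_force": force on a finger pad.
Only numpy, scipy, OpenCV 4.12 (cv2) and the standard library are available. Lean on these libraries where they do the work, as an engineer would, in place of code of your own. Each camera call takes 0.05 s, during which the arm holds its last target. There are 200 camera calls.

## Working session

There is one attempt and no reset: what is moved stays moved. The work goes in short steps, Python scripts to look and compute and a tool call to move; the robot and the scene stay as the last step left them, time stands still between calls to the robot, and variables do not carry over. Pictures are saved under pics/ and viewed, at most 10 in all, crops included, and the job is handed in when it is done.

Besides the shell and the picture viewer there is one more tool, called after "Request:" in YAML: its name, and indented under it one key for each argument. arm_command: Moves the arm, as the interface text tells. Shift numbers are shares of 0.5 m and turn numbers shares of 120 degrees, none past 1 either way. Its arguments: {"type":"object","properties":{"targets":{"type":"array"},"claw":{"type":"number"}},"required":["targets"]}

```bash
mkdir -p pics
python3 - <<'E'
from bench import robot
import cv2
for n in ("top","side"):
    print(n,robot.camera_info(n)); im=robot.snapshot(n)[:,:,::-1]
    cv2.imwrite(f"pics/{n}0.png",im)
    cv2.imwrite(f"pics/{n}0b.png",cv2.resize(im,(768,576),interpolation=cv2.INTER_CUBIC))
print(robot.get_obs())
E
```

```text
top {'vfov': 45.80563048785948, 'cx': 264.9296859444912, 'cy': 189.97511840852917, 'extrinsics': array([[-0.00189353,  0.98651183, -0.16367902,  0.3343316 ],
       [-0.99997211, -0.00305047, -0.0068173 ,  0.05843333],
       [-0.00722464,  0.16366154,  0.98649009,  1.60135739],
       [ 0.        ,  0.        ,  0.        ,  1.        ]])}
side {'vfov': 53.54715665200809, 'cx': 260.48562523186644, 'cy': 193.52555613936244, 'extrinsics': array([[ 0.99817449,  0.04201754, -0.04338446,  0.54683884],
       [-0.06038194,  0.67873095, -0.73190049, -0.80171866],
       [-0.00130628,  0.73318403,  0.68002902,  0.82769987],
       [ 0.        ,  0.        ,  0.        ,  1.        ]])}
{'time': 0.1, 'joint_positions': array([-1.32611678e+00,  8.78775609e-02,  1.37205578e+00,  3.77242955e-05,
        1.68359637e+00, -1.03090433e-01]), 'qvel': array([-0.00167606, -0.00243467, -0.00212855, -0.00061197, -0.00141645,
       -0.00043971]), 'joint_torque': array([ 2.57939842e-03, -3.41252303e+01, -3.03301692e+01,  7.20423670e-02,
        3.04416195e-02, -9.69394864e-05]), 'tool_pos': array([ 0.18733823, -0.51660508,  0.20444717]), 'ee_rot': array([-3.13966974e+00, -2.36631725e-04,  3.47773963e-01]), 'wrist_force': array([-0.0993525 ,  0.61047951,  0.90488021]), 'wrist_torque': array([ 0.0234734,  0.0725666, -0.0007206]), 'finger_force': 0.0, 'width': 0.09379023223382206}
```

View pics/top0b.png

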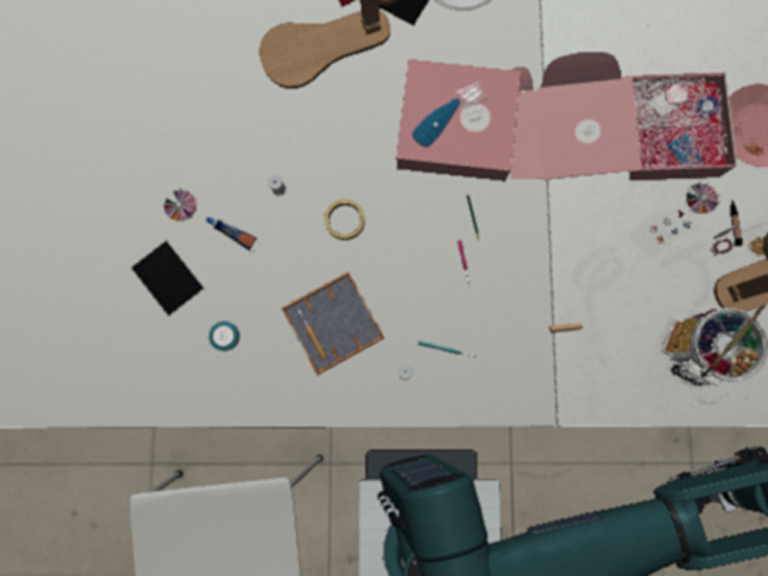

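View pics/side0b.png

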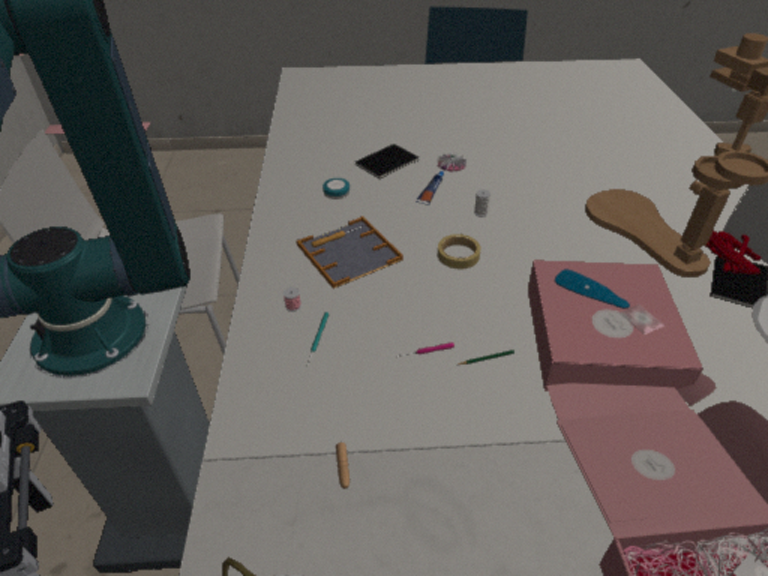

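The top view shows the tray at about (333,323), the awl in its left lane, the teal hook at (447,349) and the magenta ripper at (463,262). The needle case is at (566,327), the spool at (405,372), the pencil at (473,216) and the tape at (344,219), all in 1.5x pixels. I'll enlarge both views.

Run:
```python
import cv2
for n,(x0,y0,w,h,s) in {"top":(182,140,144,114,5.5),"side":(190,135,160,118,5)}.items():
    im=cv2.imread(f"pics/{n}0.png")[y0:y0+h,x0:x0+w]
    im=cv2.resize(im,None,fx=s,fy=s,interpolation=cv2.INTER_CUBIC)
    for x in range(x0-x0%10+10,x0+w,10):
        X=int((x-x0+.5)*s); cv2.line(im,(X,0),(X,6),(0,0,255),1); cv2.putText(im,str(x),(X-10,16),0,.33,(0,0,255))
    for y in range(y0-y0%10+10,y0+h,10):
        Y=int((y-y0+.5)*s); cv2.line(im,(0,Y),(6,Y),(0,0,255),1); cv2.putText(im,str(y),(8,Y+4),0,.33,(0,0,255))
    cv2.imwrite(f"pics/{n}c.png",im)
```

```text
(no output)
```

View pics/topc.png

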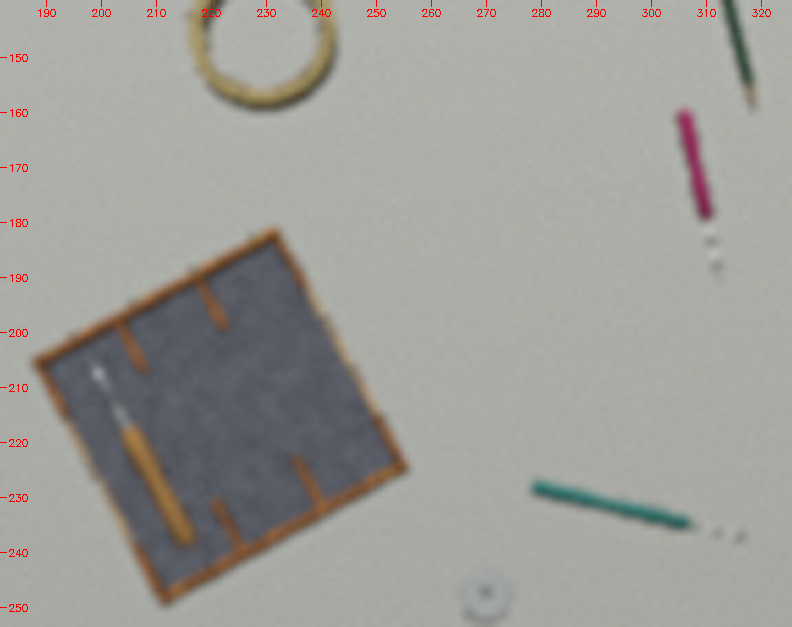

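View pics/sidec.png

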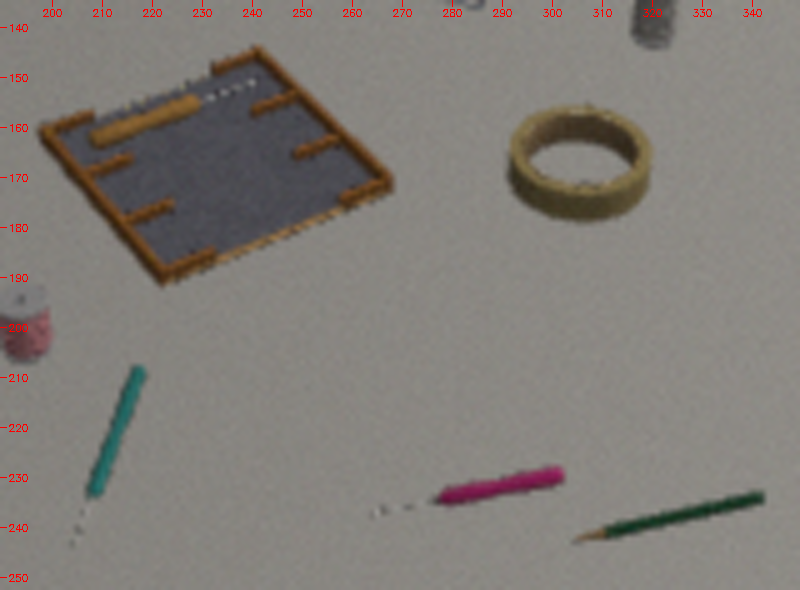

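The crops give me these pixel positions:

| Feature | Top | Side |
|---|---|---|
| Tray corner TL | (188,205.5) | (241,144.5) |
| Tray corner TR | (232,182) | (267.5,170.5) |
| Tray corner BR | (255.5,224.5) | (222.5,190.5) |
| Tray corner BL | (211.5,249) | (198,160) |
| Hook butt | (278.5,228) | (217,209) |
| Hook tip | (316.5,237) | (204,243.5) |
| Ripper butt | (306,160.3) | (301.5,229.5) |
| Ripper tip | (312,189.5) | (264.5,237) |

The awl's point faces the TL–TR wall.

```bash
cat > h.py <<'E'
import numpy as np, cv2
from bench import robot
def ray(n,uv):
    c=robot.camera_info(n); E=c["extrinsics"]; f=192/np.tan(np.radians(c["vfov"]/2))
    d=E[:3,:3]@np.array([(uv[0]-c["cx"])/f,-(uv[1]-c["cy"])/f,-1]); return E[:3,3],d/np.linalg.norm(d)
def tri(a,b):
    o1,d1=ray("top",a);o2,d2=ray("side",b)
    s=np.linalg.lstsq(np.c_[d1,-d2],o2-o1,rcond=None)[0]
    p,q=o1+s[0]*d1,o2+s[1]*d2
    return (p+q)/2,np.linalg.norm(p-q)
def plane(n,uv,z):
    o,d=ray(n,uv); return o+d*(z-o[2])/d[2]
def seg(im,h0,h1,box):
    "axis ends and centroid of a coloured blob inside box x0,y0,x1,y1"
    x0,y0,x1,y1=box; hsv=cv2.cvtColor(im[y0:y1,x0:x1],cv2.COLOR_BGR2HSV)
    m=(hsv[...,0]>=h0)&(hsv[...,0]<=h1)&(hsv[...,1]>90)
    y,x=np.nonzero(m); P=np.c_[x+x0,y+y0].astype(float); c=P.mean(0)
    v=np.linalg.svd(P-c,full_matrices=False)[2][0]; t=(P-c)@v
    return len(P),c,c+v*(t.min()-.3),c+v*(t.max()+.3)
E
python3 - <<'E'
from h import *
np.set_printoptions(precision=4,suppress=True)
pts={"TL":((188,205.5),(241,144.5)),"TR":((232,182),(267.5,170.5)),"BR":((255.5,224.5),(222.5,190.5)),"BL":((211.5,249),(198,160)),
"hbutt":((278.5,228),(217,209)),"hfront":((307,234.7),(208.5,233.5)),"htip":((316.5,237),(204,243.5)),
"rbutt":((306,160.3),(301.5,229.5)),"rfront":((310,179),(278.5,234)),"rtip":((312,189.5),(264.5,237)),
"abutt":((215,238),(208.5,163)),"atip":((199,206.5),(241,151))}
P={}
for k,(a,b) in pts.items():
    P[k],e=tri(a,b); print(k,P[k],round(e,4))
D=lambda a,b:np.linalg.norm(P[a]-P[b])
for a,b in (("TL","TR"),("TR","BR"),("BR","BL"),("BL","TL"),("TL","BR"),("TR","BL"),("hbutt","htip"),("rbutt","rtip"),("abutt","atip"),("hbutt","hfront"),("rbutt","rfront")): print(a,b,D(a,b))
t,s=cv2.imread("pics/top0.png"),cv2.imread("pics/side0.png")
for nm,h0,h1,bt,bs in (("hook",75,100,(270,220,320,245),(195,200,225,250)),("rip",155,179,(298,152,320,198),(255,220,310,245))):
    A,B=seg(t,h0,h1,bt),seg(s,h0,h1,bs); c,e=tri(A[1],B[1])
    print(nm,A[0],B[0],"centroid",c,e, "top ends z.005",plane("top",A[2],.008),plane("top",A[3],.008),"side",plane("side",B[2],.006),plane("side",B[3],.006))
E
```

```text
TL [0.5433 0.3407 0.0143] 0.0006
TR [0.6281 0.1865 0.0135] 0.0023
BR [0.4774 0.103  0.0069] 0.0027
BL [0.3917 0.2551 0.0164] 0.0022
hbutt [0.4633 0.022  0.0058] 0.0007
hfront [ 0.4406 -0.0772  0.0076] 0.0015
htip [ 0.4309 -0.1108  0.0052] 0.002
rbutt [ 0.707  -0.0783  0.0075] 0.0013
rfront [ 0.639  -0.0913  0.0075] 0.0021
rtip [ 0.6    -0.098   0.0056] 0.0006
abutt [0.4289 0.244  0.0104] 0.0
atip [0.5411 0.3021 0.0132] 0.0032
TL TR 0.17593706894655498
TR BR 0.17234805061349326
BR BL 0.17476844571161892
BL TL 0.17411988585964183
TL BR 0.24672844730087073
TR BL 0.2460961194574142
hbutt htip 0.1367201424164281
rbutt rtip 0.10886620896077687
abutt atip 0.1263916338227316
hbutt hfront 0.10178985312065074
rbutt rfront 0.06926235912006841
hook 40 63 centroid [ 0.452  -0.0248  0.0029] 0.001052075563761732 top ends z.005 [0.4633 0.0215 0.008 ] [ 0.4406 -0.0718  0.008 ] side [0.4647 0.0237 0.006 ] [ 0.4401 -0.0751  0.006 ]
rip 38 80 centroid [ 0.6737 -0.0846  0.0072] 8.833252943035959e-05 top ends z.005 [ 0.7084 -0.0779  0.008 ] [ 0.6403 -0.0908  0.008 ] side [ 0.7106 -0.076   0.006 ] [ 0.6375 -0.091   0.006 ]
```

The sizes and heights agree with the text to within a few mm.

| Item | Position (m) | Tip direction |
|---|---|---|
| Tray centre | (0.510, 0.221) | lane direction 29° |
| Ripper grip | (0.674, -0.085) | -169.3° |
| Hook grip | (0.452, -0.026) | -103.7° |

Ripper first.

Request:
arm_command:
  targets:
    - [0.974,0.864,-0.212,-0.077]
    - [0.974,0.864,-0.212,-0.077]
    - [0.974,0.864,-0.212,-0.077]
    - [0.974,0.864,-0.212,-0.077]
    - [0.974,0.864,-0.212,-0.077]
    - [0.974,0.864,-0.212,-0.077]
    - [0.974,0.864,-0.212,-0.077]
    - [0.974,0.864,-0.212,-0.077]
  claw: 0.45

```text
time: 0.77
tool_pos: [0.4329, -0.2984, 0.1516]
ee_rot: [-3.141, 0.0, 0.186]
wrist_force: [0.0, -1.9, 1.1]
width: 0.0517
finger_force: 0.0
```

Request:
arm_command:
  targets:
    - [0.481,0.426,-0.104,0]
    - [0.481,0.426,-0.104,0]
    - [0.481,0.426,-0.104,0]
    - [0.481,0.426,-0.104,0]
    - [0.481,0.426,-0.104,0]
    - [0.481,0.426,-0.104,0]
    - [0.481,0.426,-0.104,0]
    - [0.481,0.426,-0.104,0]

```text
time: 1.43
tool_pos: [0.6737, -0.0845, 0.0986]
ee_rot: [-3.14, 0.001, 0.188]
wrist_force: [-0.1, -0.5, -0.4]
width: 0.0518
finger_force: 0.0
```

Request:
arm_command:
  targets:
    - [0,0,0,0]
    - [0,0,0,0]
    - [0,0,0,0]

```text
time: 1.68
tool_pos: [0.6718, -0.0875, 0.0996]
ee_rot: [3.141, 0.002, 0.187]
wrist_force: [0.2, -0.7, 0.7]
width: 0.0516
finger_force: 0.0
```

Request:
arm_command:
  targets:
    - [0,0,-0.06,0]
    - [0,0,-0.11,0]
    - [0,0,-0.15,0]
    - [0,0,-0.17,0]
    - [0,0,-0.18,0]
    - [0,0,-0.188,0]
    - [0,0,-0.188,0]
    - [0,0,-0.188,0]

```text
time: 2.35
tool_pos: [0.6733, -0.0878, 0.008]
ee_rot: [3.14, -0.002, 0.186]
wrist_force: [-0.3, -0.1, 0.1]
width: 0.052
finger_force: 0.0
```

Run:
```python
from h import *
for n,(x0,y0,w,h) in {"top":(280,150,60,50),"side":(250,190,70,60)}.items():
    im=robot.snapshot(n)[:,:,::-1]; o=robot.get_obs(); print(o["tool_pos"],o["ee_rot"],o["wrist_force"])
    cv2.imwrite(f"pics/{n}1.png",im)
    globals()[n]=cv2.resize(im[y0:y0+h,x0:x0+w],(390,330),interpolation=cv2.INTER_CUBIC)
cv2.imwrite("pics/g1.png",np.hstack([top,side]))
```

```text
[ 0.67349857 -0.08768784  0.00817478] [ 3.14029090e+00 -2.76850369e-03  1.86264859e-01] [-0.12442042 -0.14795522  0.37186663]
[ 0.67352029 -0.08754564  0.00812387] [ 3.14032043e+00 -2.73995298e-03  1.86459050e-01] [-0.47322284 -0.28304736  0.94285955]
```

View pics/g1.png

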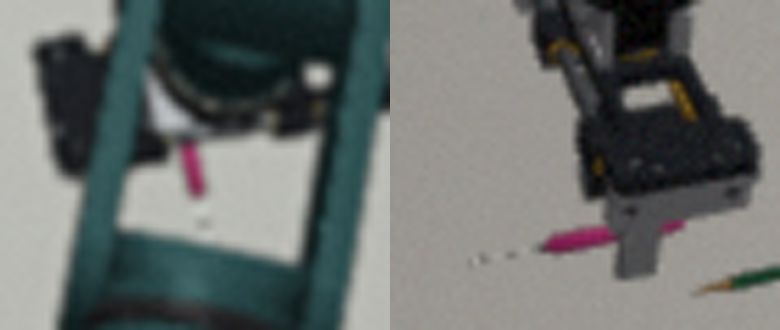

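The top crop shows the ripper running between the fingers. The side crop shows the near finger straddling the magenta handle near its middle, with its tip at about (636,275), and the pencil clear. Lower 4 mm and close.

Request:
arm_command:
  targets:
    - [0,0,-0.004,0]
    - [0,0,-0.008,0]
    - [0,0,-0.008,0]

```text
time: 2.7
tool_pos: [0.6724, -0.0872, 0.0021]
ee_rot: [3.142, 0.0, 0.187]
wrist_force: [0.2, 1.1, 0.2]
width: 0.0514
finger_force: 0.0
```

Request:
arm_command:
  targets:
    - [0,0,0,0]
    - [0,0,0,0]
    - [0,0,0,0]
    - [0,0,0,0]
    - [0,0,0,0]
    - [0,0,0,0]
    - [0,0,0,0]
    - [0,0,0,0]
  claw: 1

```text
time: 3.37
tool_pos: [0.6725, -0.0873, 0.0023]
ee_rot: [3.142, -0.0, 0.187]
wrist_force: [0.4, 0.1, -0.5]
width: 0.0106
finger_force: 30.0
```

Request:
arm_command:
  targets:
    - [0,0,0.01,0]
    - [0,0,0.04,0]
    - [0,0,0.08,0]
    - [0,0,0.12,0]
    - [0,0,0.16,0]
    - [0,0,0.16,0]

```text
time: 3.87
tool_pos: [0.6755, -0.0879, 0.0885]
ee_rot: [3.138, -0.009, 0.187]
wrist_force: [0.3, 0.1, 0.7]
width: 0.0105
finger_force: 30.0
```

Request:
arm_command:
  targets:
    - [-0.023,0.037,0,0.058]
    - [-0.046,0.074,0,0.116]
    - [-0.069,0.111,0,0.174]
    - [-0.092,0.148,0,0.232]
    - [-0.115,0.185,0,0.29]
    - [-0.138,0.222,0,0.348]
    - [-0.161,0.259,0,0.406]
    - [-0.182,0.296,0,0.464]

```text
time: 4.53
tool_pos: [0.5801, 0.0615, 0.0812]
ee_rot: [-3.14, 0.001, 1.164]
wrist_force: [-0.3, -0.3, 0.3]
width: 0.0106
finger_force: 30.0
```

Request:
arm_command:
  targets:
    - [-0.023,0.037,0,0.058]
    - [-0.046,0.074,0,0.116]
    - [-0.069,0.111,0,0.174]
    - [-0.092,0.148,0,0.232]
    - [-0.115,0.185,0,0.29]
    - [-0.138,0.222,0,0.348]
    - [-0.161,0.259,0,0.406]
    - [-0.182,0.296,0,0.464]

```text
time: 5.2
tool_pos: [0.4892, 0.2094, 0.0813]
ee_rot: [-3.141, -0.0, 2.136]
wrist_force: [0.0, -0.0, -0.5]
width: 0.0104
finger_force: 30.0
```

Request:
arm_command:
  targets:
    - [0,0,0,0.058]
    - [0,0,0,0.116]
    - [0,0,0,0.174]
    - [0,0,0,0.232]
    - [0,0,0,0.29]
    - [0,0,0,0.348]
    - [0,0,0,0.406]
    - [0,0,0,0.464]

```text
time: 5.87
tool_pos: [0.4899, 0.2086, 0.0812]
ee_rot: [-3.141, -0.001, 3.108]
wrist_force: [0.6, -0.3, -1.1]
width: 0.0107
finger_force: 30.0
```

Request:
arm_command:
  targets:
    - [0,0,0,0.058]
    - [0,0,0,0.116]
    - [0,0,0,0.174]
    - [0,0,0,0.232]
    - [0,0,0,0.26]
    - [0,0,0,0.26]
    - [0,0,0,0.26]

```text
time: 6.45
tool_pos: [0.49, 0.2086, 0.0815]
ee_rot: [3.141, -0.001, -2.638]
wrist_force: [-0.4, -0.6, -0.4]
width: 0.0103
finger_force: 30.0
```

Request:
arm_command:
  targets:
    - [0.005,0.005,-0.03,0]
    - [0.005,0.005,-0.07,0]
    - [0.005,0.005,-0.1,0]
    - [0.005,0.005,-0.116,0]
    - [0.005,0.005,-0.116,0]
    - [0.005,0.005,-0.116,0]

```text
time: 6.95
tool_pos: [0.4928, 0.2111, 0.0241]
ee_rot: [3.141, -0.001, -2.637]
wrist_force: [0.2, -0.1, -1.4]
width: 0.0105
finger_force: 30.0
```

```bash
cat > look.py <<'E'
import sys
from h import *
t=sys.argv[1]
for n,(x0,y0,w,h) in {"top":(180,170,90,90),"side":(190,135,90,80)}.items():
    im=robot.snapshot(n)[:,:,::-1]; cv2.imwrite(f"pics/{n}{t}.png",im)
    globals()[n]=cv2.resize(im[y0:y0+h,x0:x0+w],(400,380),interpolation=cv2.INTER_CUBIC)
cv2.imwrite(f"pics/g{t}.png",np.hstack([top,side])); o=robot.get_obs(); print(o["tool_pos"],o["ee_rot"],o["wrist_force"])
E
python3 look.py 2
```

```text
[0.49383812 0.21151045 0.02546829] [-3.14124778e+00  2.10289013e-03 -2.63712096e+00] [-0.66038772  0.33802906 -0.23729596]
```

View pics/g2.png

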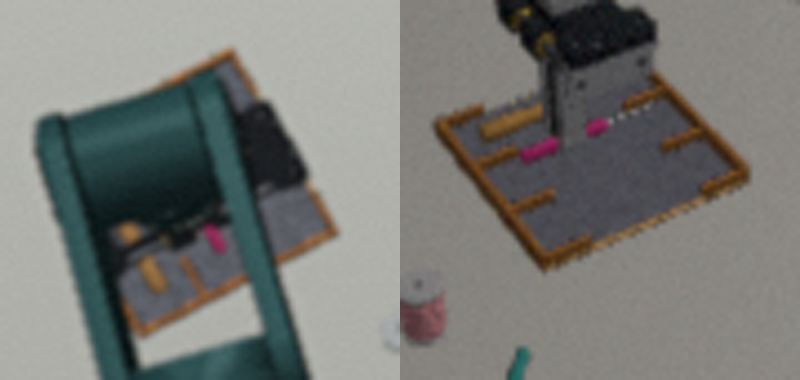

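The side crop shows the ripper held over the middle lane with its point towards the awl's point end, the handle at (522–605,125–155) and the tip at (652,103). The butt in the top crop is at (222,245). Checking the butt against the lane.

Run:
```python
from h import *
t,s=cv2.imread("pics/top2.png"),cv2.imread("pics/side2.png")
C=np.array([.510,.221]);u=np.array([np.cos(np.radians(29)),np.sin(np.radians(29))]);v=np.array([-u[1],u[0]])
f=lambda p:(round((p[:2]-C)@u,4),round((p[:2]-C)@v,4))
for n,im,b in (("top",t,(215,205,245,240)),("side",s,(210,155,245,175))):
    N,c,a,e=seg(im,155,179,b); print(n,N,[f(plane(n,p,.029)) for p in (a,c,e)])
print(f(tri((230,228),(217.5,167.6))[0]),tri((230,228),(217.5,167.6)))
```

```text
top 23 [(np.float64(-0.059), np.float64(-0.0013)), (np.float64(-0.0449), np.float64(-0.0008)), (np.float64(-0.0305), np.float64(-0.0003))]
side 47 [(np.float64(0.0182), np.float64(0.0002)), (np.float64(-0.0242), np.float64(0.0002)), (np.float64(-0.0577), np.float64(0.0003))]
(np.float64(-0.0565), np.float64(-0.0038)) (array([0.4623826 , 0.19030512, 0.03151581]), np.float64(0.0008099257900146472))
```

Request:
arm_command:
  targets:
    - [0,0,-0.012,0]
    - [0,0,-0.022,0]
    - [0,0,-0.028,0]
    - [0,0,-0.03,0]
    - [0,0,-0.03,0]

```text
time: 7.47
tool_pos: [0.4926, 0.2111, 0.0087]
ee_rot: [3.141, -0.001, -2.637]
wrist_force: [0.2, 0.0, -0.2]
width: 0.0106
finger_force: 30.0
```

Request:
arm_command:
  targets:
    - [0,0,-0.002,0]
    - [0,0,-0.003,0]
    - [0,0,-0.003,0]

```text
time: 7.72
tool_pos: [0.493, 0.2113, 0.0078]
ee_rot: [3.141, 0.0, -2.637]
wrist_force: [0.3, 0.1, 0.9]
width: 0.0104
finger_force: 30.0
```

Request:
arm_command:
  targets:
    - [0,0,-0.001,0]
    - [0,0,-0.001,0]
    - [0,0,-0.001,0]
    - [0,0,-0.001,0]
    - [0,0,-0.001,0]
    - [0,0,-0.001,0]
  claw: 0.68

```text
time: 8.22
tool_pos: [0.493, 0.2113, 0.0074]
ee_rot: [3.142, 0.0, -2.637]
wrist_force: [-0.0, -0.1, -0.4]
width: 0.0303
finger_force: 0.0
```

Request:
arm_command:
  targets:
    - [0,0,0.01,0]
    - [0,0,0.03,0]
    - [0,0,0.06,0]
    - [0,0,0.11,0]
    - [0,0,0.17,0]
    - [0,0,0.185,0]
    - [0,0,0.185,0]

```text
time: 8.8
tool_pos: [0.4954, 0.212, 0.1041]
ee_rot: [-3.14, 0.008, -2.637]
wrist_force: [-0.1, -0.5, 0.0]
width: 0.0299
finger_force: 0.0
```

Request:
arm_command:
  targets:
    - [-0.005,-0.03,0,-0.058]
    - [-0.01,-0.06,0,-0.116]
    - [-0.015,-0.09,0,-0.174]
    - [-0.02,-0.12,0,-0.232]
    - [-0.026,-0.15,0,-0.29]
    - [-0.031,-0.18,0,-0.348]
    - [-0.036,-0.21,0,-0.406]
    - [-0.041,-0.24,0,-0.464]
  claw: 0.45

```text
time: 9.47
tool_pos: [0.4712, 0.0905, 0.098]
ee_rot: [-3.14, -0.003, 2.669]
wrist_force: [-0.2, -0.1, -0.1]
width: 0.0515
finger_force: 0.0
```

Request:
arm_command:
  targets:
    - [-0.005,-0.03,0,-0.058]
    - [-0.01,-0.06,0,-0.116]
    - [-0.015,-0.09,0,-0.174]
    - [-0.02,-0.12,0,-0.232]
    - [-0.026,-0.15,0,-0.29]
    - [-0.031,-0.18,0,-0.348]
    - [-0.036,-0.21,0,-0.406]
    - [-0.041,-0.235,0,-0.464]

```text
time: 10.13
tool_pos: [0.4507, -0.027, 0.0981]
ee_rot: [-3.139, -0.001, 1.696]
wrist_force: [-0.9, 0.7, -0.3]
width: 0.0517
finger_force: 0.0
```

Request:
arm_command:
  targets:
    - [0,0,0,-0.058]
    - [0,0,0,-0.116]
    - [0,0,0,-0.174]
    - [0,0,0,-0.177]
    - [0,0,0,-0.177]
    - [0,0,0,-0.177]

```text
time: 10.63
tool_pos: [0.4514, -0.0261, 0.0989]
ee_rot: [-3.14, 0.0, 1.335]
wrist_force: [-0.2, -0.0, 0.7]
width: 0.0518
finger_force: 0.0
```

```bash
python3 look.py 3
```

```text
[ 0.45170114 -0.02613569  0.09934957] [-3.14088345e+00  1.04415525e-04  1.33395447e+00] [ 0.40444278 -0.74415204  0.23826726]
```

View pics/g3.png

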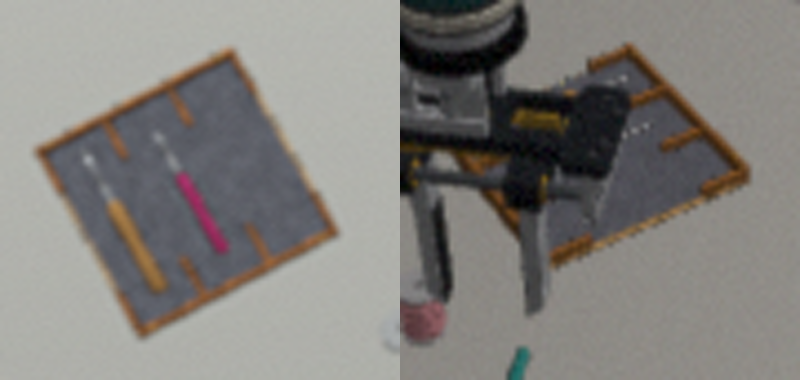

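The top crop shows the ripper lying straight in the middle lane from (222,250) to (157,137), parallel to the awl, which hasn't moved. Now the hook.

Request:
arm_command:
  targets:
    - [0,0,-0.06,0]
    - [0,0,-0.11,0]
    - [0,0,-0.15,0]
    - [0,0,-0.175,0]
    - [0,0,-0.185,0]
    - [0,0,-0.192,0]
    - [0,0,-0.192,0]
    - [0,0,-0.192,0]

```text
time: 11.4
tool_pos: [0.4528, -0.0264, 0.0047]
ee_rot: [3.14, -0.0, 1.333]
wrist_force: [-0.3, 0.1, 0.0]
width: 0.0517
finger_force: 0.0
```

Request:
arm_command:
  targets:
    - [0,0,0,0]
    - [0,0,0,0]
    - [0,0,0,0]
    - [0,0,0,0]
    - [0,0,0,0]
    - [0,0,0,0]
    - [0,0,0,0]
    - [0,0,0,0]
  claw: 1

```text
time: 12.07
tool_pos: [0.452, -0.0263, 0.0039]
ee_rot: [3.141, 0.0, 1.332]
wrist_force: [0.8, -1.2, 1.6]
width: 0.0094
finger_force: 30.0
```

Request:
arm_command:
  targets:
    - [0,0,0.01,0]
    - [0,0,0.04,0]
    - [0,0,0.08,0]
    - [0,0,0.12,0]
    - [0,0,0.16,0]
    - [0,0,0.16,0]

```text
time: 12.57
tool_pos: [0.4551, -0.0268, 0.0885]
ee_rot: [3.133, -0.001, 1.332]
wrist_force: [0.6, 0.0, 0.6]
width: 0.0097
finger_force: 30.0
```

Request:
arm_command:
  targets:
    - [0.01,0.024,0,0.058]
    - [0.018,0.047,0,0.116]
    - [0.026,0.07,0,0.174]
    - [0.035,0.094,0,0.232]
    - [0.044,0.118,0,0.29]
    - [0.053,0.141,0,0.348]
    - [0.062,0.165,0,0.406]
    - [0.07,0.188,0,0.464]

```text
time: 13.23
tool_pos: [0.4866, 0.0684, 0.0825]
ee_rot: [-3.14, -0.001, 2.31]
wrist_force: [-0.7, -0.1, 0.2]
width: 0.0095
finger_force: 30.0
```

Request:
arm_command:
  targets:
    - [0.01,0.024,0,0.058]
    - [0.018,0.047,0,0.116]
    - [0.026,0.07,0,0.174]
    - [0.035,0.094,0,0.232]
    - [0.044,0.118,0,0.29]
    - [0.053,0.141,0,0.348]
    - [0.062,0.165,0,0.406]
    - [0.07,0.188,0,0.464]

```text
time: 13.9
tool_pos: [0.5215, 0.1622, 0.0823]
ee_rot: [-3.142, -0.002, -3.001]
wrist_force: [-0.1, 0.2, 0.1]
width: 0.0096
finger_force: 30.0
```

Request:
arm_command:
  targets:
    - [0,0,0,0.058]
    - [0,0,0,0.116]
    - [0,0,0,0.174]
    - [0,0,0,0.178]
    - [0,0,0,0.178]
    - [0,0,0,0.178]

```text
time: 14.4
tool_pos: [0.5216, 0.1616, 0.0831]
ee_rot: [3.141, -0.001, -2.637]
wrist_force: [-0.3, -0.2, -0.3]
width: 0.0091
finger_force: 30.0
```

Descend to about 0.027 and check.

Request:
arm_command:
  targets:
    - [0.001,0,-0.03,0]
    - [0.001,0,-0.07,0]
    - [0.001,0,-0.1,0]
    - [0.001,0,-0.112,0]
    - [0.001,0,-0.112,0]
    - [0.001,0,-0.112,0]

```text
time: 14.9
tool_pos: [0.5225, 0.1617, 0.0279]
ee_rot: [3.141, -0.0, -2.635]
wrist_force: [0.2, 0.3, -0.4]
width: 0.0096
finger_force: 30.0
```

```bash
python3 look.py 4
python3 - <<'E'
from h import *
C=np.array([.5381,.1703]);a=np.radians(29);u=np.array([np.cos(a),np.sin(a)]);v=np.array([-u[1],u[0]])
f=lambda p:(round(float((p[:2]-C)@u),4),round(float((p[:2]-C)@v),4))
for n,b in (("top",(195,180,255,250)),("side",(205,150,260,190))):
    N,c,p,e=seg(cv2.imread(f"pics/{n}4.png"),75,100,b); print(n,N,[f(plane(n,q,.028)) for q in (p,c,e)])
E
```

```text
[0.52345851 0.16193524 0.02912852] [-3.14095676e+00  2.32755430e-03 -2.63508726e+00] [ 0.21101438  0.15481173 -0.76115847]
top 1704 [(0.0922, -0.019), (0.0035, 0.0202), (-0.1322, 0.0802)]
side 64 [(-0.0687, -0.0028), (-0.0136, 0.0109), (0.0757, 0.0331)]
```

View pics/g4.png

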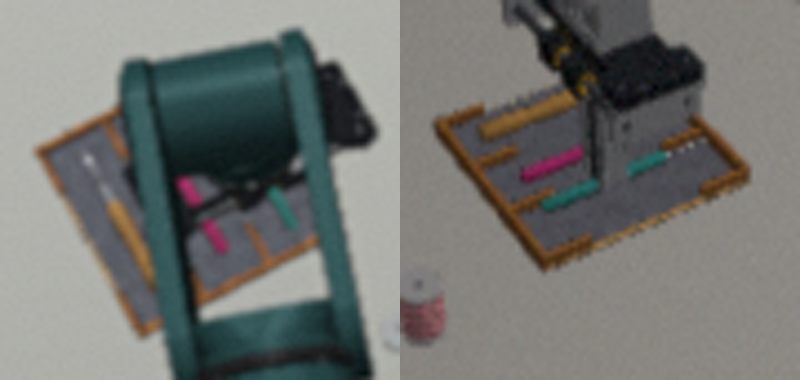

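The side crop shows the hook over the outer empty lane, with its butt at (545,205) and its point at (705,143) towards the same end. The butt measures at lane x = -69 mm, y = -3 mm, which fits. The top hit count came from the teal arm, so I'm ignoring it.

Request:
arm_command:
  targets:
    - [0,0,-0.014,0]
    - [0,0,-0.026,0]
    - [0,0,-0.034,0]
    - [0,0,-0.037,0]
    - [0,0,-0.037,0]

```text
time: 15.42
tool_pos: [0.5222, 0.1617, 0.009]
ee_rot: [3.141, -0.001, -2.635]
wrist_force: [-0.2, -0.5, -0.6]
width: 0.0094
finger_force: 30.0
```

Request:
arm_command:
  targets:
    - [0,0,-0.001,0]
    - [0,0,-0.001,0]
    - [0,0,-0.001,0]
    - [0,0,-0.001,0]

```text
time: 15.75
tool_pos: [0.5225, 0.1618, 0.0089]
ee_rot: [3.142, 0.0, -2.635]
wrist_force: [0.3, -0.9, 0.4]
width: 0.0098
finger_force: 30.0
```

Request:
arm_command:
  targets:
    - [0,0,0,0]
    - [0,0,0,0]
    - [0,0,0,0]
    - [0,0,0,0]
    - [0,0,0,0]
  claw: 0.68

```text
time: 16.17
tool_pos: [0.5225, 0.1618, 0.0087]
ee_rot: [3.141, 0.0, -2.635]
wrist_force: [-0.8, 0.3, -0.3]
width: 0.03
finger_force: 0.0
```

Request:
arm_command:
  targets:
    - [0,0,0.01,0]
    - [0,0,0.03,0]
    - [0,0,0.06,0]
    - [0,0,0.11,0]
    - [0,0,0.17,0]
    - [0,0,0.23,0]
    - [0,0,0.3,0]
    - [0,0,0.3,0]

```text
time: 16.83
tool_pos: [0.5267, 0.1626, 0.1688]
ee_rot: [-3.137, 0.015, -2.634]
wrist_force: [1.2, 0.6, 1.5]
width: 0.0299
finger_force: 0.0
```

Request:
arm_command:
  targets:
    - [0,-0.08,0,0]
    - [0,-0.16,0,0]
    - [0,-0.24,0,0]
    - [0,-0.32,0,0]
    - [0,-0.4,0,0]
    - [0,-0.48,0,0]
    - [0,-0.54,0,0]
    - [0,-0.54,0,0]

```text
time: 17.5
tool_pos: [0.5222, -0.1137, 0.1593]
ee_rot: [-3.139, -0.001, -2.641]
wrist_force: [-0.3, 0.4, -0.6]
width: 0.03
finger_force: 0.0
```

```bash
python3 look.py 5
python3 - <<'E'
from h import *
a=np.radians(29);u=np.array([np.cos(a),np.sin(a)]);v=np.array([-u[1],u[0]]);C0=np.array([.510,.221])
for nm,h0,h1,z,C in (("hook",75,100,.011,C0-.058*v),("rip",155,179,.012,C0)):
  for n,b in (("top",(185,180,258,252)),("side",(195,140,270,195))):
    N,c,p,e=seg(cv2.imread(f"pics/{n}5.png"),h0,h1,b); print(nm,n,N,[((plane(n,q,z)[:2]-C)@np.c_[u,v]).round(4) for q in (p,c,e)])
E
```

```text
[ 0.52241205 -0.10906045  0.15927206] [ 3.14132184e+00  8.32720185e-04 -2.63721973e+00] [ 0.21689462 -0.34095361 -0.21064948]
hook top 64 [array([ 0.0333, -0.0006]), array([-0.0171, -0.0005]), array([-0.0707, -0.0004])]
hook side 45 [array([0.0422, 0.223 ]), array([-0.0085,  0.061 ]), array([-0.0461, -0.0594])]
rip top 65 [array([ 0.0161, -0.0012]), array([-0.0214, -0.0011]), array([-0.0589, -0.0011])]
rip side 24 [array([0.08  , 0.1445]), array([-0.0012,  0.0424]), array([-0.0851, -0.0632])]
```

View pics/g5.png

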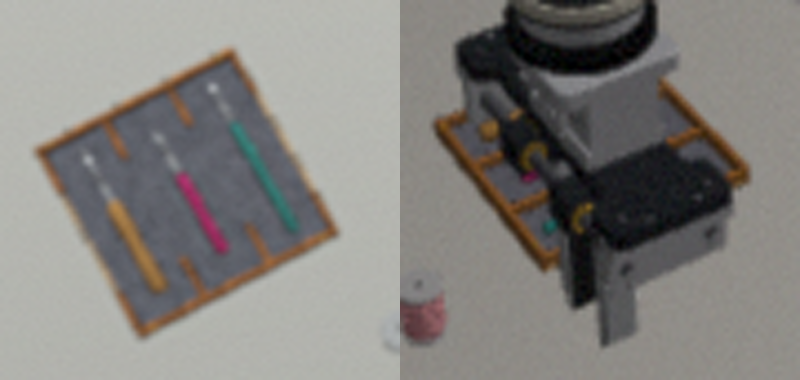

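The top view shows all three tools parallel, points towards the same wall. The hook lies from (293,227) to (213,88), on its lane's centre line to within 1 mm. The gripper is clear, so I'm handing in.

```bash
python3 -c "
from bench import robot
print(robot.close_job())"
```

```text
the job is handed in; nothing more can be done
None
```

The seam ripper is in the middle lane and the tambour hook in the outer empty lane, each set down about 1 mm from its centre line with its point the same way as the awl's; the awl and the rest stayed where they were, and the job was handed in at about 18 s of the 61 s allowed, with no verdict shown.

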